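# Set the dish shaker to full speed and start it

## Robot

A 6-joint arm with a two-finger parallel gripper is mounted at the origin on a cart in front of the work surface, level with it; the furniture and walls round the work are solid. World frame = base frame: x ahead of the robot, y to its left, z up, the work surface at z = 0. Lengths are in mm, angles in rad, forces in N, time in s.
With the tool pointing down it reaches from about 350 to 725 mm from the base axis. Payload 4.3 kg.
Tool frame: the origin (TCP) lies on the centre line of the jaws, within the pads' length; the fingertips stand 17 mm ahead of it and the grasp point (between the pads) lies 2 mm behind it (tip_reach is the distance from the TCP to the fingertips, in mm); z points along the fingers, y is the line along which they close (so a half turn about z gives the same grasp; the last joint's range is limited). The gripper opens to 85 mm and grips with 20 to 120 N. Pads are 22 mm wide; open, the fingers measure 114 mm over their backs; the gripper's body (76 mm by 85 mm) begins 54 mm behind the grasp point. The pads swing forward as they close: fully open they stand 13 mm farther back than shut.
Start: joints at [-1.318, 0.377, 0.081, 1.274, 0, 1.46], TCP at [204.076, -537.604, 248.329] pointing down, gripper open.
Joint ranges: [-2.72, 2.72], [-0.84, 1.66], [-1.02, 1.22], [-1.77, 2.12], [-1.37, 1.28], [-3.14, 3.14]. Speed limits (rad/s): [2.57, 2.57, 3.14, 3.14, 3.14, 3.14].

## Interface

Orientations are given as a unit quaternion [x, y, z, w].
In Python, from cell import * gives the robot as it stands. The module is installed in compiled form; this text tells all that it offers.
- The arm moves only by the tool servo_tool, never from a script. Its argument "increments" is a list of rows, each an object with "xyz": the shift along the tool's x, y, z each as a share of 0.5 m, from -1 to 1, a list of three; "turn": the turn, a rotation vector about the tool's x, y, z each as a share of pi/4 rad, from -1 to 1, a list of three. A call has 1 to 10 rows; each row is the pose to reach, as a shift and turn from the pose commanded when the call began, along the tool's axes at that moment; what a row does not reach only later rows make up. A row lasts 1/12 s, in which the tool goes at most 41.7 mm and 7.16 degrees, less where a joint would pass 70% of its speed; a pose out of reach is approached as far as the arm can. A call with a number of a shift or a turn outside -1 to 1 is refused whole. A call with a gripper value outside its range is refused whole. "claw" is the opening, from 0 (shut) to 1 (fully open), set as the call begins (left out, the last holds). The fingers move at their own pace and stop on an object; "force" is the grip in N (left out, the last holds). Time passes only in rows, so rows that repeat a pose let the fingers close. It gives the time, the measured TCP pose, the force, the opening and the grip force at its end, in the units of the state.
- get_state(): the state, without advancing time (a new reading comes with each control period).
- get_image(name): name is "scene" or "top"; returns a dict with "frame" (400x640x3 uint8, red, green, blue), "fx", "fy", "cx", "cy" (pixels), "R" (3x3) and "t" (3): a world point X has camera coordinates R X + t. Camera axes: x right, y down, z forward; pixel columns grow to the right and rows downward; lengths in mm; the calibration is good to about 2 mm. A picture is of the moment at which its call begins. There is no depth.
- job_done(): hands the job in; it is judged then, once.
The state is a dict: "t": time; "q": joint angles; "qd": joint speeds; "effort": joint torques, N m; "tool_pos": TCP position; "eef_rot": TCP orientation; "contact_force": force on the tool from outside, world axes, zero at the start; "moment": the same for the moment, N m; "opening": finger opening in mm; "gripper_force": force on a finger pad.
Only numpy, scipy, OpenCV 4.12 (cv2) and the standard library are available. Lean on these libraries where they do the work, as an engineer would, in place of code of your own. Each camera call takes 0.05 s, during which the arm holds its last target. There are 200 camera calls.

## Task

Set the dish shaker to full speed and start it: with the fingertips push the speed lever along its slot, past the click of the middle notch, all the way to the far stop at the end beside the round start key, and only then press the start key fully in for a moment and let it come back up. Nothing is to be picked up or carried: leave the Petri dishes, the vial and the dropper bottle standing where they are.

Things in the scene. Friction and masses are not known exactly. Their poses are not given: they have to be found in the camera images.
- shaker: White shaker with grey control panel, fixed, 270 (own x) x 260 (own y) mm. Origin: centre of its underside, on the worktop. Own x points from front to back, own y to its left seen from the front, z up. The panel is the flat front strip (own x -129 to -37 mm), 60 mm above the worktop. Behind it the dish platform (own x -33 to 127 mm): mat 77 mm, wire rim 84 mm above the worktop.
- lever_knob (a point): Centre of the speed lever's knob: black rounded block, 18 mm along the slot (own y), 28 mm across it (own x), 26 mm high, from 79 to 105 mm above the worktop, on a steel stem 7 mm thick. The slot is straight, along the shaker's own y. Lies at the shaker's own x -88 mm, own y -70 mm (off) to -10 mm (full speed); axes as the shaker's.
- speed_lever (a joint): Lever travel toward the shaker's own +y (toward the key), m: 0 off (stop; it starts here), 0.030 middle notch (half speed), 0.060 far stop (full speed). A detent draws it to 0 below 0.014, to 0.030 between 0.016 and 0.044, to 0.060 above 0.046, friction can stop it 1 to 2 mm short of the middle notch. Pushing over either hump (at 0.015 and 0.045) takes 6 to 7 N, on top of drag that grows with speed (12 N per m/s).
- start_key_top (a point): Centre of the top face of the start key: a round white push key, 28 mm across, in a dark steel collar 44 mm across, on the panel at own x -88 mm, own y +80 mm of the shaker. Its top stands 82 mm above the worktop (10 mm above the collar) when up; its axes are the shaker's.
- start_key (a joint): How far the start key is pressed down, m: 0 = up, 0.006 = fully in. A spring pushes it back; about 5 N holds it fully in.
- panel_corner (a point): Foot of the nearest right-hand edge of the tall grey end panel that stands fixed on the worktop left of the shaker; from here the panel runs 0.50 m away from the robot (world +x), 0.12 m to the left (world +y), and 1.7 m up. Keep the arm clear of it: coming from the robot's left, swing across in front of it. Right of it a shelf hangs 0.70 m above the worktop, from 20 mm farther on.
- dish_l: Red Petri dish with lid, 91 mm across, 15 mm high, loose on the left half of the platform (own +y). Origin: centre of its underside.
- dish_r: Red Petri dish with lid, like the other, loose on the right half of the platform (own -y). Origin: centre of its underside.
- vial: Small glass vial with a red cap, 25 mm across, 56 mm high, standing loose on the worktop beside the shaker. Origin: centre of its underside.
- dropper: Amber dropper bottle with a black top, 31 mm across, 99 mm high, standing loose on the worktop beside the shaker. Origin: centre of its underside.

How it is judged (in metres and radians):
On the way, in this order (a step that is already met when the one before it is completed fails the run):
1. the speed lever is at the far stop (full speed) (value of joint speed_lever above 0.056 m), for 0.3 s.
2. the start key is pressed fully in (value of joint start_key above 0.0045 m), for 0.1 s.
At the end, for the whole second after the job is handed in: The lever rests at the far stop (joint above 0.056 of 0.060 m), the start key has been pressed after that (past 4.5 mm for 0.1 s) and is up again (below 1.5 mm), and both dishes, the vial and the dropper bottle stand upright within 20 mm of where they began (value of joint speed_lever above 0.056 m and value of joint start_key below 0.0015 m and distance of each of dish_l, dish_r, vial, dropper from where it was at the start of the episode below 0.02 m and angle between each of dish_l, dish_r, vial, dropper's own z axis and vertical below 0.2 rad); the robot touches nothing.
It fails at once if the start key is pressed before the lever is at the far stop (value of joint start_key above 0.003 m and value of joint speed_lever below 0.05 m).
It fails at once if the left Petri dish is lifted, carried or pushed away (more than 20 mm) (distance of dish_l from where it was at the start of the episode above 0.02 m).
It fails at once if the right Petri dish is lifted, carried or pushed away (more than 20 mm) (distance of dish_r from where it was at the start of the episode above 0.02 m).
It fails at once if the vial is lifted, carried or pushed away (more than 20 mm) (distance of vial from where it was at the start of the episode above 0.02 m).
It fails at once if the dropper bottle is lifted, carried or pushed away (more than 20 mm) (distance of dropper from where it was at the start of the episode above 0.02 m).
It also fails if it takes over 42 s, if anything falls off the work surface, if the arm or the gripper's body presses on something with over 40 N, if the wrist force passes 120 N, or if a joint passes its speed limit or range.

## Working session

There is one attempt and no reset: what is moved stays moved. The work goes in short steps, Python scripts to look and compute and a tool call to move; the robot and the scene stay as the last step left them, time stands still between calls to the robot, and variables do not carry over. Pictures are saved under pics/ and viewed, at most 10 in all, crops included, and the job is handed in when it is done.

Besides the shell and the picture viewer there is one more tool, called after "Emit:" as a command line: name --argument value ..., lists and objects as JSON in quotes. servo_tool: Moves the arm, as the interface text tells. Shift numbers are shares of 0.5 m and turn numbers shares of pi/4 rad, none past 1 either way. Its arguments: {"type":"object","properties":{"increments":{"type":"array"},"claw":{"type":"number"},"force":{"type":"number"}},"required":["increments"]}

```bash
mkdir -p pics; python3 - <<'E'
from cell import *
import cv2,pickle
s=get_state();print(s)
for n in("scene","top"):
    d=get_image(n);cv2.imwrite(f"pics/{n}0.png",d["frame"][:,:,::-1]);pickle.dump(d,open(n+"0.pkl","wb"));print(n,d["fx"],d["cx"],d["cy"],d["R"],d["t"])
E
```

```text
{'t': 0.0, 'q': array([-1.31829095e+00,  3.78061976e-01,  7.96379318e-02,  1.27440824e+00,
       -4.68990100e-05,  1.46047455e+00]), 'qd': array([ 7.61663374e-04,  2.24484320e-04, -5.48623954e-04, -9.00990983e-04,
       -1.61583912e-03, -7.44520663e-05]), 'effort': array([-1.71539359e-04, -4.63606024e+01,  2.69875199e+01,  2.08724057e-02,
       -1.29222276e-04,  3.96169796e-06]), 'tool_pos': array([ 203.903058  , -536.96759235,  247.36612906]), 'eef_rot': array([ 9.83589124e-01,  1.80420061e-01, -9.56993959e-05, -1.01374366e-03]), 'contact_force': array([ 0.16887875, -0.32700121,  0.0997112 ]), 'moment': array([ 0.01601373, -0.01072951, -0.04592636]), 'gripper_force': 0.0, 'opening': 85.57484127711763}
scene 423.535598020128 320.331586424388 199.80484440561708 [[-0.8841774  -0.46714603 -0.00221595]
 [-0.20549952  0.39320457 -0.896192  ]
 [ 0.41952386 -0.79193734 -0.44366088]] [457.87673388 238.29516554 735.11066428]
top 412.99051649548596 316.70017769432854 196.71179287634817 [[-2.28487136e-02 -9.99738886e-01 -3.10301514e-04]
 [-9.85661847e-01  2.25788881e-02 -1.67215184e-01]
 [ 1.67178528e-01 -3.51479948e-03 -9.85920375e-01]] [-135.89254999  594.07669781  939.67842971]
```

View pics/scene0.png

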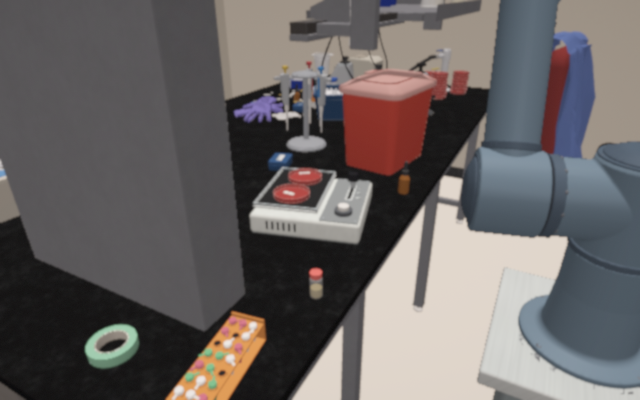

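View pics/top0.png

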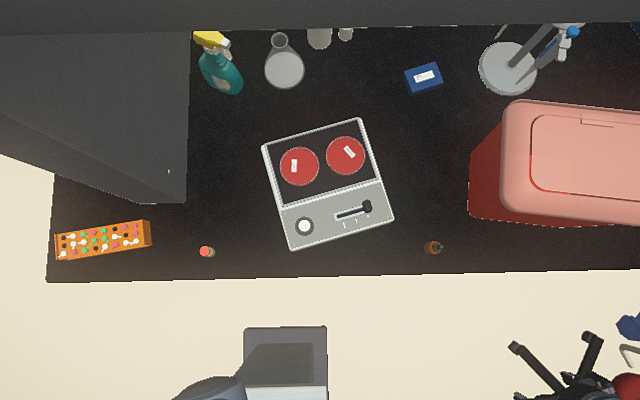

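The top view shows the start key at about (304,226), the knob at (367,206), the dropper at (433,247), the vial at (206,251), and a tall red bin right of x=470. In the scene view the key is at about (343,208).

```bash
cat > h.py <<'E'
import numpy as np,pickle
def ray(d,u,v,z):
    r=d["R"].T@np.array([(u-d["cx"])/d["fx"],(v-d["cy"])/d["fy"],1]);c=-d["R"].T@d["t"]
    return c+r*(z-c[2])/r[2]
def proj(d,X):
    p=d["R"]@np.array(X)+d["t"];return [d["fx"]*p[0]/p[2]+d["cx"],d["fy"]*p[1]/p[2]+d["cy"]]
E
python3 - <<'E'
from h import *
import cv2
d=pickle.load(open("top0.pkl","rb"));f=d["frame"]
def blobs(m,x0,y0,x1,y1,z,n,amin=15):
    c=np.zeros_like(m);c[y0:y1,x0:x1]=m[y0:y1,x0:x1]
    k,_,st,ce=cv2.connectedComponentsWithStats(c.astype(np.uint8))
    for i in range(1,k):
        if st[i,4]>=amin: print(n,st[i],ce[i].round(1),ray(d,*ce[i],z).round(1))
g=f.astype(int);mx=g.max(2);mn=g.min(2)
blobs(mn>215,290,212,318,240,82,"key")
blobs(mx<60,330,195,380,225,105,"knob")
red=(g[:,:,0]>130)&(g[:,:,1]<90)
blobs(red,265,125,375,195,92,"dish")
m=((mn>90)&(mx-mn<40)).astype(np.uint8);m[:110]=0;m[255:]=0;m[:,:255]=0;m[:,400:]=0
cs=max(cv2.findContours(m,0,2)[0],key=cv2.contourArea)
b=cv2.boxPoints(cv2.minAreaRect(cs));print(b)
for p in b: print(ray(d,*p,60).round(1))
for n,u,v,z in(("dropper",434,247,99),("vial",205,251,56),("corner",186,203,0),("binR",470,215,0),("bintop",502,208,200),("lv",367,206,105)):print(n,ray(d,u,v,z).round())
print(cv2.imwrite("pics/crop.png",cv2.resize(f[110:260,255:405,::-1],None,fx=4,fy=4,interpolation=2)))
E
```

```text
key [299 220  11  11  96] [303.9 225.1] [ 520.2 -118.5   82. ]
knob [352 201  20  12  51] [363.3 208.5] [ 552.3 -253.4  105. ]
dish [327 137  37  37 927] [344.6 155.6] [ 679.5 -216.5   92. ]
dish [281 147  37  38 932] [299.5 165.9] [ 657.3 -110.9   92. ]
[[257.93826 144.88322]
 [363.25168 113.57384]
 [395.13693 220.82417]
 [289.82352 252.13356]]
[719.7  -9.9  60. ]
[ 793.5 -268.4   60. ]
[ 527.5 -332.3   60. ]
[460.2 -84.1  60. ]
dropper [ 463. -408.   99.]
vial [467. 114.  56.]
corner [591. 179.   0.]
binR [ 544. -532.    0.]
bintop [ 534. -522.  200.]
lv [ 558. -262.  105.]
True
```

View pics/crop.png

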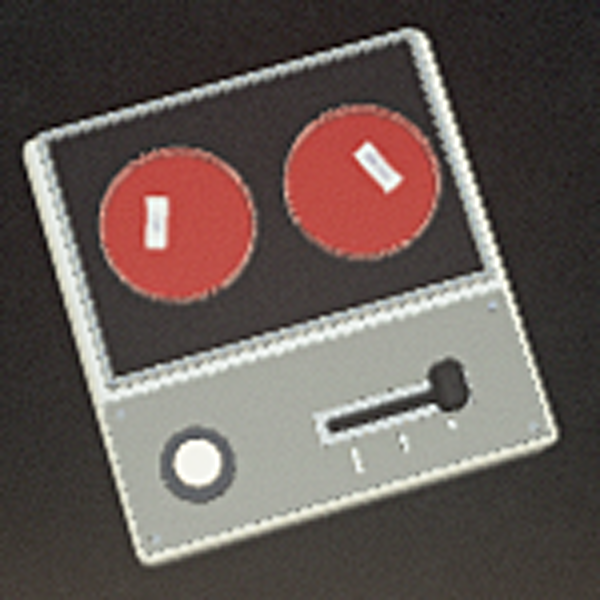

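The crop confirms the lever is off, with the knob at the right end of the slot near (450,386) and the key at (199,462). Own y comes out as about (-0.263, 0.965). The key is at (520,-118) and the knob at (559,-263).

I'll close the claw, approach beyond the knob's off side, and turn so tool x lies along the slot.

Emit:
servo_tool --increments '[{"xyz": [0.85, -0.14, 0], "turn": [0, 0, -1]}, {"xyz": [0.85, -0.14, 0], "turn": [0, 0, -1]}, {"xyz": [0.85, -0.14, 0], "turn": [0, 0, -1]}, {"xyz": [0.85, -0.14, 0], "turn": [0, 0, -1]}, {"xyz": [0.85, -0.14, 0], "turn": [0, 0, -1]}, {"xyz": [0.85, -0.14, 0], "turn": [0, 0, -1]}, {"xyz": [0.85, -0.14, 0], "turn": [0, 0, -1]}, {"xyz": [0.85, -0.14, 0], "turn": [0, 0, -1]}, {"xyz": [0.85, -0.14, 0], "turn": [0, 0, -1]}, {"xyz": [0.85, -0.14, 0], "turn": [0, 0, -1]}]' --claw 0 --force 40

```text
t: 0.93
tool_pos: [565.7, -326.8, 247.8]
eef_rot: [0.84, 0.543, -0.0, -0.0]
contact_force: [0.9, -0.3, -0.3]
opening: 0.1
gripper_force: 0.0
```

Emit:
servo_tool --increments '[{"xyz": [0, 0, 0], "turn": [0, 0, -0.876]}, {"xyz": [0, 0, 0], "turn": [0, 0, -0.876]}, {"xyz": [0, 0, 0], "turn": [0, 0, -0.876]}, {"xyz": [0, 0, 0], "turn": [0, 0, -0.876]}, {"xyz": [0, 0, 0], "turn": [0, 0, -0.876]}, {"xyz": [0, 0, 0], "turn": [0, 0, -0.876]}, {"xyz": [0, 0, 0], "turn": [0, 0, -0.876]}, {"xyz": [0, 0, 0], "turn": [0, 0, -0.876]}]'

```text
t: 1.6
tool_pos: [564.2, -328.2, 247.8]
eef_rot: [0.608, 0.794, -0.0, -0.0]
contact_force: [-0.7, 0.4, -0.2]
opening: 0.2
gripper_force: 0.0
```

```bash
python3 - <<'E'
from h import *
from cell import *
import cv2
s=get_state();p=s["tool_pos"];print(s["t"],p,s["eef_rot"],s["q"],s["contact_force"])
from scipy.spatial.transform import Rotation as R
M=R.from_quat(s["eef_rot"]).as_matrix();print(M.round(3))
k=np.array([559.5,-263.2,102]);key=np.array([520.2,-118.5,99])
print("to knob",M.T@(k-p),"to key",M.T@(key-p))
d=get_image("top");cv2.imwrite("pics/t1.png",d["frame"][:,:,::-1])
print(proj(d,p+np.array([0,0,-17])))
cv2.imwrite("pics/t1c.png",cv2.resize(d["frame"][100:300,240:480,::-1],None,fx=3,fy=3))
E
```

```text
1.6 [ 564.19494289 -328.23330014  247.79089797] [ 6.08054384e-01  7.93895222e-01 -4.22648588e-05 -4.91911620e-04] [-6.24014676e-01  5.48882047e-01  3.49031114e-01  1.37193129e+00
 -5.53826879e-05  6.83200664e-01] [-0.6660444   0.41327563 -0.2051425 ]
[[-0.261  0.965 -0.001]
 [ 0.965  0.261  0.001]
 [ 0.001 -0.001 -1.   ]]
to knob [ 63.9040838   12.5079637  145.82927506] to key [213.84358065  12.26736666 148.93884059]
[np.float64(408.385325622597), np.float64(192.60464506497456)]
```

View pics/t1c.png

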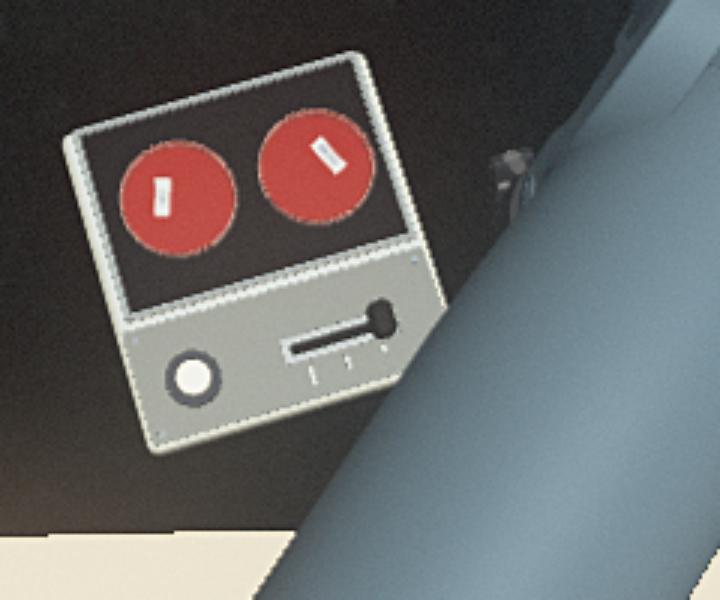

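The panel and knob are visible, with no change to the scene and the arm to the right of the shaker. Next I'll descend about 40 mm before the knob.

Emit:
servo_tool --increments '[{"xyz": [0.048, 0.025, 0.05], "turn": [0, 0, 0]}, {"xyz": [0.048, 0.025, 0.11], "turn": [0, 0, 0]}, {"xyz": [0.048, 0.025, 0.17], "turn": [0, 0, 0]}, {"xyz": [0.048, 0.025, 0.23], "turn": [0, 0, 0]}, {"xyz": [0.048, 0.025, 0.27], "turn": [0, 0, 0]}, {"xyz": [0.048, 0.025, 0.294], "turn": [0, 0, 0]}, {"xyz": [0.048, 0.025, 0.294], "turn": [0, 0, 0]}, {"xyz": [0.048, 0.025, 0.294], "turn": [0, 0, 0]}]'

```text
t: 2.32
tool_pos: [569.6, -301.6, 100.7]
eef_rot: [0.608, 0.794, -0.0, -0.001]
contact_force: [-0.6, 0.0, 0.1]
opening: -0.0
gripper_force: 0.0
```

```bash
python3 - <<'E'
from h import *
from cell import *
import cv2
s=get_state();p=s["tool_pos"];print(s["t"],p,s["contact_force"])
from scipy.spatial.transform import Rotation as R
M=R.from_quat(s["eef_rot"]).as_matrix()
print("to knob",M.T@(np.array([559.5,-263.2,100])-p))
d=get_image("scene");u,v=map(int,proj(d,[540,-220,90]));print(u,v,proj(d,p-[0,0,17]),proj(d,[559.5,-263.2,92]))
cv2.imwrite("pics/s1c.png",cv2.resize(d["frame"][v-70:v+50,u-80:u+80,::-1],None,fx=5,fy=5,interpolation=2))
print(u-80,v-70)
E
```

```text
2.3167 [ 569.55853412 -301.580276    100.69635637] [-0.58166608  0.00579668  0.0917667 ]
to knob [39.67408083  0.32908273  0.75074737]
352 184 [np.float64(354.54663128071843), np.float64(173.74633758115584)] [np.float64(352.3273515337015), np.float64(176.48697254320513)]
272 114
```

View pics/s1c.png

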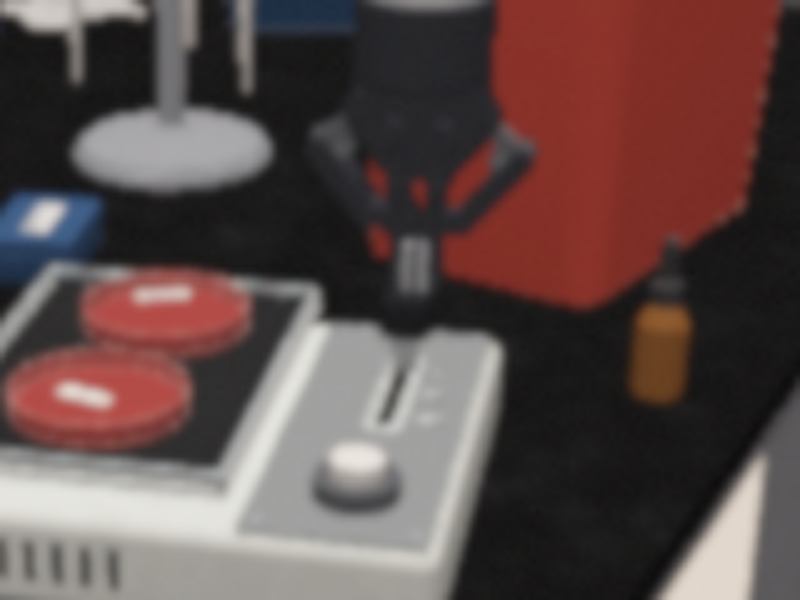

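The fingers are lined up behind the knob and everything else is undisturbed. Now to push.

Emit:
servo_tool --increments '[{"xyz": [0.02, 0, 0], "turn": [0, 0, 0]}, {"xyz": [0.035, 0, 0], "turn": [0, 0, 0]}, {"xyz": [0.05, 0, 0], "turn": [0, 0, 0]}, {"xyz": [0.065, 0, 0], "turn": [0, 0, 0]}, {"xyz": [0.08, 0, 0], "turn": [0, 0, 0]}, {"xyz": [0.095, 0, 0], "turn": [0, 0, 0]}, {"xyz": [0.11, 0, 0], "turn": [0, 0, 0]}, {"xyz": [0.12, 0, 0], "turn": [0, 0, 0]}, {"xyz": [0.13, 0, 0], "turn": [0, 0, 0]}, {"xyz": [0.14, 0, 0], "turn": [0, 0, 0]}]'

```text
t: 3.2
tool_pos: [552.1, -234.8, 101.8]
eef_rot: [0.607, 0.794, -0.0, 0.001]
contact_force: [0.6, -0.8, 1.2]
opening: 0.1
gripper_force: 0.1
```

Emit:
servo_tool --increments '[{"xyz": [0.005, 0, 0], "turn": [0, 0, 0]}, {"xyz": [0.01, 0, 0], "turn": [0, 0, 0]}, {"xyz": [0.014, 0, 0], "turn": [0, 0, 0]}, {"xyz": [0.014, 0, 0], "turn": [0, 0, 0]}]'

```text
t: 3.53
tool_pos: [549.5, -226.7, 101.0]
eef_rot: [0.607, 0.795, 0.0, -0.001]
contact_force: [-0.5, -0.2, -0.6]
opening: 0.3
gripper_force: 0.0
```

```bash
python3 - <<'E'
from h import *
from cell import *
import cv2
s=get_state();p=s["tool_pos"];print(s["t"],p,s["contact_force"])
from scipy.spatial.transform import Rotation as R
M=R.from_quat(s["eef_rot"]).as_matrix()
print("to knob full",M.T@(np.array([543.7,-205.4,100])-p), "F tool",M.T@s["contact_force"])
d=get_image("scene")
cv2.imwrite("pics/s2c.png",cv2.resize(d["frame"][114:234,272:432,::-1],None,fx=5,fy=5,interpolation=2))
E
```

```text
3.5333 [ 549.54624921 -226.72415111  101.03926197] [-0.53961412 -0.19215634 -0.61298986]
to knob full [22.10980494 -0.03379564  1.06465915] F tool [-0.04423245 -0.57083547  0.61323273]
```

View pics/s2c.png

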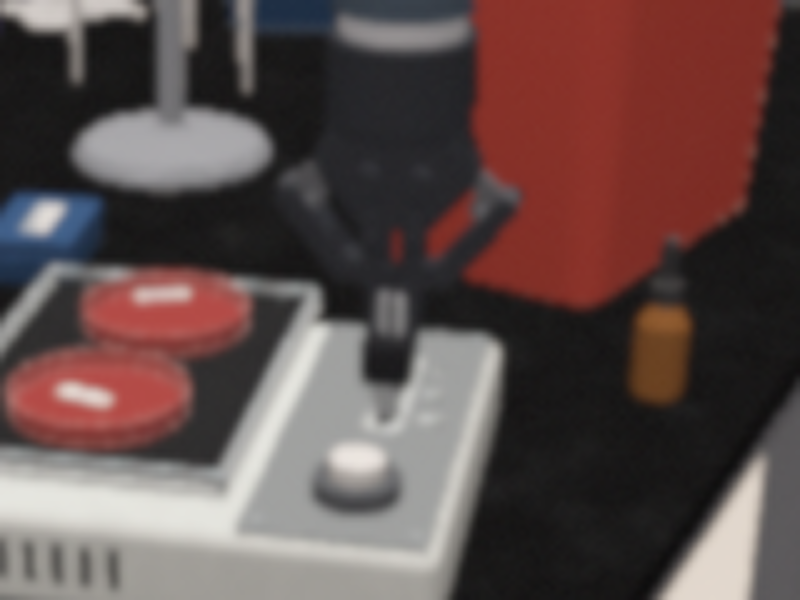

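The knob is now at the near end of the slot, with its stem around (385,405). The fingers feel no force, so the detent has taken it. I'll press on gently until I feel the stop.

Emit:
servo_tool --increments '[{"xyz": [0.003, 0, 0], "turn": [0, 0, 0]}, {"xyz": [0.006, 0, 0], "turn": [0, 0, 0]}, {"xyz": [0.008, 0, 0], "turn": [0, 0, 0]}, {"xyz": [0.008, 0, 0], "turn": [0, 0, 0]}]'

```text
t: 3.92
tool_pos: [548.8, -223.6, 101.2]
eef_rot: [0.607, 0.794, -0.0, -0.0]
contact_force: [0.3, -0.2, -0.2]
opening: 0.3
gripper_force: 0.0
```

Emit:
servo_tool --increments '[{"xyz": [0.003, 0, 0], "turn": [0, 0, 0]}, {"xyz": [0.006, 0, 0], "turn": [0, 0, 0]}, {"xyz": [0.008, 0, 0], "turn": [0, 0, 0]}, {"xyz": [0.008, 0, 0], "turn": [0, 0, 0]}, {"xyz": [0.008, 0, 0], "turn": [0, 0, 0]}]'

```text
t: 4.33
tool_pos: [548.7, -222.9, 101.5]
eef_rot: [0.608, 0.794, -0.002, 0.002]
contact_force: [1.3, -7.4, -4.9]
opening: -0.2
gripper_force: 4.1
```

The stop is felt at 7.5 N, about where predicted. Next I'll back off and rise.

Emit:
servo_tool --increments '[{"xyz": [-0.03, 0, 0], "turn": [0, 0, 0]}, {"xyz": [-0.06, 0, 0], "turn": [0, 0, 0]}, {"xyz": [-0.06, 0, -0.06], "turn": [0, 0, 0]}, {"xyz": [-0.06, 0, -0.12], "turn": [0, 0, 0]}, {"xyz": [-0.06, 0, -0.16], "turn": [0, 0, 0]}, {"xyz": [-0.06, 0, -0.16], "turn": [0, 0, 0]}, {"xyz": [-0.06, 0, -0.16], "turn": [0, 0, 0]}]'

```text
t: 4.92
tool_pos: [556.8, -249.4, 182.8]
eef_rot: [0.607, 0.794, 0.0, 0.002]
contact_force: [-0.1, -0.4, -0.9]
opening: -0.1
gripper_force: 0.0
```

```bash
python3 - <<'E'
from h import *
from cell import *
import cv2
s=get_state();p=s["tool_pos"];print(s["t"],p,s["contact_force"])
from scipy.spatial.transform import Rotation as R
M=R.from_quat(s["eef_rot"]).as_matrix()
print("to key",M.T@(np.array([520.2,-118.5,99])-p))
d=get_image("scene")
cv2.imwrite("pics/s3c.png",cv2.resize(d["frame"][114:234,272:432,::-1],None,fx=5,fy=5,interpolation=2))
for n,X in (("full",[543.7,-205.4,105]),("mid",[551.6,-234.3,105]),("key",[520.2,-118.5,82])):
  q=proj(d,X);print(n,(q[0]-272)*5,(q[1]-114)*5)
E
```

```text
4.9167 [ 556.78927866 -249.37338306  182.8066509 ] [-0.14270992 -0.36124823 -0.94948856]
to key [136.08091649  -1.20868478  83.49069224]
full 384.63423790241734 334.25560595756394
mid 393.7267192072582 311.6236221912098
key 352.90966451467796 452.72281463722766
```

View pics/s3c.png

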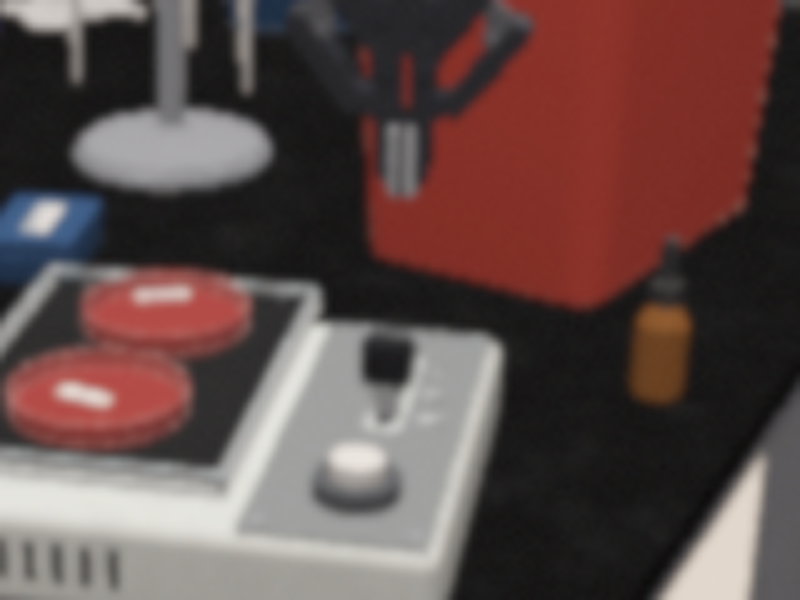

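The lever knob's top is at about (387,340), matching the predicted full position (385,334), and the key is where expected. I'll move above it.

Emit:
servo_tool --increments '[{"xyz": [0.07, 0, 0], "turn": [0, 0, 0]}, {"xyz": [0.14, 0, 0], "turn": [0, 0, 0]}, {"xyz": [0.21, 0, 0], "turn": [0, 0, 0]}, {"xyz": [0.272, -0.002, 0], "turn": [0, 0, 0]}, {"xyz": [0.272, -0.002, 0.05], "turn": [0, 0, 0]}, {"xyz": [0.272, -0.002, 0.1], "turn": [0, 0, 0]}, {"xyz": [0.272, -0.002, 0.14], "turn": [0, 0, 0]}, {"xyz": [0.272, -0.002, 0.15], "turn": [0, 0, 0]}, {"xyz": [0.272, -0.002, 0.15], "turn": [0, 0, 0]}]'

```text
t: 5.72
tool_pos: [516.3, -116.8, 103.4]
eef_rot: [0.607, 0.794, -0.001, -0.003]
contact_force: [-0.7, 0.3, -0.5]
opening: -0.1
gripper_force: 0.0
```

Emit:
servo_tool --increments '[{"xyz": [-0.003, 0.006, 0.004], "turn": [0, 0, 0]}, {"xyz": [-0.003, 0.006, 0.009], "turn": [0, 0, 0]}, {"xyz": [-0.003, 0.006, 0.014], "turn": [0, 0, 0]}, {"xyz": [-0.003, 0.006, 0.018], "turn": [0, 0, 0]}, {"xyz": [-0.003, 0.006, 0.021], "turn": [0, 0, 0]}, {"xyz": [-0.003, 0.006, 0.021], "turn": [0, 0, 0]}, {"xyz": [-0.003, 0.006, 0.021], "turn": [0, 0, 0]}]'

```text
t: 6.3
tool_pos: [523.4, -119.0, 96.6]
eef_rot: [0.607, 0.794, 0.0, 0.001]
contact_force: [0.6, -1.7, 2.9]
opening: -0.1
gripper_force: 1.4
```

Emit:
servo_tool --increments '[{"xyz": [0, 0, 0.004], "turn": [0, 0, 0]}, {"xyz": [0, 0, 0.008], "turn": [0, 0, 0]}, {"xyz": [0, 0, 0.01], "turn": [0, 0, 0]}, {"xyz": [0, 0, 0.01], "turn": [0, 0, 0]}, {"xyz": [0, 0, 0.01], "turn": [0, 0, 0]}]'

```text
t: 6.72
tool_pos: [523.5, -119.1, 92.9]
eef_rot: [0.607, 0.794, 0.0, 0.002]
contact_force: [-2.1, -0.1, 16.1]
opening: -0.0
gripper_force: 7.6
```

At 16 N the key is on its bottom stop. I'll hold briefly, then lift clear.

Emit:
servo_tool --increments '[{"xyz": [0, 0, 0], "turn": [0, 0, 0]}, {"xyz": [0, 0, 0], "turn": [0, 0, 0]}, {"xyz": [0, 0, 0], "turn": [0, 0, 0]}, {"xyz": [0, 0, -0.03], "turn": [0, 0, 0]}, {"xyz": [0, 0, -0.08], "turn": [0, 0, 0]}, {"xyz": [0, 0, -0.14], "turn": [0, 0, 0]}, {"xyz": [0, 0, -0.2], "turn": [0, 0, 0]}, {"xyz": [0, 0, -0.2], "turn": [0, 0, 0]}, {"xyz": [0, 0, -0.2], "turn": [0, 0, 0]}]'

```text
t: 7.47
tool_pos: [523.1, -118.7, 192.0]
eef_rot: [0.607, 0.794, 0.0, 0.001]
contact_force: [0.2, -0.1, -0.6]
opening: -0.0
gripper_force: 0.0
```

```bash
python3 - <<'E'
from cell import *
import cv2
s=get_state();print(s["t"],s["tool_pos"],s["contact_force"])
d=get_image("scene")
cv2.imwrite("pics/s4c.png",cv2.resize(d["frame"][114:314,262:432,::-1],None,fx=3,fy=3,interpolation=2))
E
```

```text
7.4667 [ 523.13505876 -118.73514566  192.00816039] [ 0.22021841 -0.13029236 -0.56556618]
```

View pics/s4c.png

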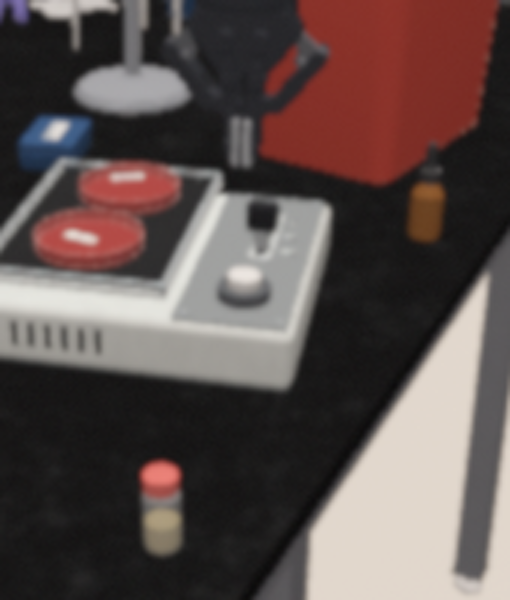

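The lever is at the near end of the slot (262,215), the key is up (243,280), and the dishes, vial and bottle are all standing in place. The gripper is clear, so I'll hand in.

```bash
python3 -c "
from cell import *
print(job_done())"
```

```text
the job is handed in; nothing more can be done
None
```

The job is handed in at about 7.5 s: the lever was pushed to the far stop, then the start key was pressed fully in and came back up, and the dishes, vial and bottle look unmoved in the last picture; no verdict came back.

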